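# Open the spring-lid chamber of a cuvette reader

### The arm

A 6-joint arm with a two-finger parallel gripper is mounted at the origin on the work surface. World frame = base frame: x ahead of the robot, y to its left, z up, the work surface at z = 0. Lengths are in mm, angles in rad, forces in N, time in s.
With the tool pointing down it reaches from about 350 to 875 mm from the base axis. Payload 4.2 kg.
Tool frame: the origin (TCP) lies at the very end of the fingers, on their centre line; the grasp point (between the pads) lies arm.hold_point_z behind it (arm.hold_point_z is the distance from the TCP to the grasp point, in mm); z points along the fingers, y is the direction in which the jaws open and shut (so a half turn about z gives the same grasp; the last joint's range is limited). The gripper opens to 85 mm and grips with 20 to 120 N. Pads are 22 mm wide; open, the fingers measure 114 mm over their backs; the gripper's body (76 mm by 85 mm) begins 54 mm behind the grasp point. The pads swing forward as they close: fully open they stand 13 mm farther back than shut.
Start: joints at [1.367, 0.385, 0.008, 0, -1.194, -0.259], TCP at [279.001, 559.247, 209.312] pointing down, gripper open.
Joint ranges: [-3.14, 3.14], [-1.21, 2.06], [-1.07, 1.41], [-3.16, 2.05], [-2.99, -0.16], [-3.1, 3.1]. Speed limits (rad/s): [2.79, 2.79, 3.14, 3.14, 3.14, 3.14].

### API

Orientations are given as a unit quaternion [x, y, z, w].
In Python, from bench import arm gives the robot as it stands.
- The arm moves only by the tool step_arm, never from a script. Its argument "series" is a list of rows, each a list of 6 numbers: the shift along the world's x, y, z scaled (see below), then the turn, a rotation vector about the world's x, y, z scaled (see below). A call has 1 to 12 rows; each row is the pose to reach, as a shift and turn from the pose commanded when the call began; what a row does not reach only later rows make up. The controller multiplies each number of a shift by 400 mm and each number of a turn by pi/2 rad. A row lasts 1/12 s, in which the tool goes at most 41.7 mm and 7.16 degrees, less where a joint would pass 70% of its speed; a pose out of reach is approached as far as the arm can. A call with a number of a shift or a turn outside -1 to 1 is refused whole. A call with a gripper value outside its range is refused whole. "jaw" is the opening, from -1 (shut) to 1 (fully open), set as the call begins (left out, the last holds). The fingers move at their own pace and stop on an object; the grip force is fixed at half the most. Time passes only in rows, so rows that repeat a pose let the fingers close. It gives the time, the measured TCP pose, the force and the opening at its end, in the units of the state.
- arm.read_state(): the state, without advancing time (a new reading comes with each control period).
- arm.get_image(name): name is "scene" or "top"; returns a dict with "image" (400x640x3 uint8, red, green, blue), "camera_matrix" (3x3 intrinsics, pixels), "k1" (the pictures are not rectified: a ray, as slopes to the right and down, at radius r is drawn at 1 + k1 r^2 times it, then the intrinsics apply), "world_from_camera" (4x4, takes a point from camera to world coordinates). Camera axes: x right, y up, looking along -z (the intrinsics and any distortion apply to the point x, -y, -z); pixel columns grow to the right and rows downward; lengths in mm; the calibration is good to about 2 mm. A picture is of the moment at which its call begins. There is no depth.
- arm.job_done(): hands the job in, once; it reports no verdict.
The state is a dict: "clock": time; "joints": joint angles; "joint_vel": joint speeds; "joint_efforts": joint torques, N m; "position": TCP position; "ee_rot": TCP orientation; "contact_force": force on the tool from outside, world axes, zero at the start; "wrist_torque": the same for the moment, N m; "gripper_width": finger opening in mm.
Only numpy, scipy, OpenCV 4.12 (cv2) and the standard library are available. Lean on these libraries where they do the work, as an engineer would, in place of code of your own. Each camera call takes 0.05 s, during which the arm holds its last target.

### The job

On the reader with the orange lid, press the release tab down so that the lid springs up, then push the lid back until it is fully open against its stop and stays there, the tab free again. Nothing is to be picked up: leave the cuvette standing in its well, leave the blue-lidded reader shut and its tab alone, and do not push away the things standing around.

Things in the scene. Friction and masses are not known exactly. Their poses are not given: they have to be found in the camera images.
- amber: white cuvette reader with the orange lid, 185 mm long (x), 100 mm wide, fixed to the bench, level. Origin: on the bench under the lid's chamber; +x points from its front (release tab, front end at x = -100 mm) to its back (+85 mm), z up. The front 58 mm are a low step 40 mm high; the rest is 60 mm high
- amber_press (a point): point to press on the orange-lidded reader's release tab: black paddle with yellow stripe, top 34 mm wide, from reader x = -95 to -53 mm, 55 mm above the bench. The point is on the stripe (x = -83 mm, y = 0) and moves with the tab; pressed straight down it goes 7 mm to a stop (about 3.5 N) and springs back. The hook at the paddle's rear end, 71 mm high, holds the lid's edge
- amber_tab (a joint): tilt of that release tab, rad: 0 free, 0.24 pressed to its stop; the hook lets go of the lid at about 0.18
- amber_hinge (a point): middle of the hinge line of the orange lid (it runs along the reader's y), at reader x = +45 mm, 64.5 mm above the bench; fixed to the reader
- amber_edge (a point): middle of the front edge of the orange lid, 95 mm from the hinge line; moves with the lid, a flat plate 70 mm wide, 95 mm long, 6 mm thick; hinge line and this point lie halfway through its thickness. A 4 mm catch sticks out 4 mm beyond the edge
- amber_lid (a joint): opening angle of that lid, rad: 0 shut and latched; once released, a spring lifts it softly, within a second, to about 0.65 and no farther; 1.85 fully open at its stop, leaning back past upright. Light friction (under 1 N at the edge): let go below about 1.1 it sinks back to 0.65, above that it stays where it is left
- blue: white cuvette reader with the blue lid, 185 mm long (x), 100 mm wide, fixed to the bench, level. Origin: on the bench under the lid's chamber; +x points from its front (release tab, front end at x = -100 mm) to its back (+85 mm), z up. The front 58 mm are a low step 40 mm high; the rest is 60 mm high
- blue_press (a point): point to press on the blue-lidded reader's release tab: black paddle with yellow stripe, top 34 mm wide, from reader x = -95 to -53 mm, 55 mm above the bench. The point is on the stripe (x = -83 mm, y = 0) and moves with the tab; pressed straight down it goes 7 mm to a stop (about 3.5 N) and springs back. The hook at the paddle's rear end, 71 mm high, holds the lid's edge
- blue_tab (a joint): tilt of that release tab, rad: 0 free, 0.24 pressed to its stop; the hook lets go of the lid at about 0.18
- blue_hinge (a point): middle of the hinge line of the blue lid (it runs along the reader's y), at reader x = +45 mm, 64.5 mm above the bench; fixed to the reader
- blue_edge (a point): middle of the front edge of the blue lid, 95 mm from the hinge line; moves with the lid, a flat plate 70 mm wide, 95 mm long, 6 mm thick; hinge line and this point lie halfway through its thickness. A 4 mm catch sticks out 4 mm beyond the edge
- blue_lid (a joint): opening angle of that lid, rad: 0 shut and latched; once released, a spring lifts it softly, within a second, to about 0.65 and no farther; 1.85 fully open at its stop, leaning back past upright. Light friction (under 1 N at the edge): let go below about 1.1 it sinks back to 0.65, above that it stays where it is left
- cuvette: clear square cuvette, 12.5 x 12.5 x 45 mm, loose, standing in the well under the orange lid; origin at the centre of its underside, 10 mm above the bench; its top (55 mm above the bench) stays below the level of the shut lid
- vial: small glass vial with red cap, 24 mm across, 45 mm tall, standing between the readers; origin at the centre of its underside
- reagent: amber reagent bottle with blue cap, 60 mm across, 110 mm tall; origin at the centre of its underside
- kit: white and green test-kit carton, 60 x 90 x 55 mm; origin at the centre of its underside
- cup: white paper cup, 72 mm across, 85 mm tall; origin at the centre of its underside
- cassette: white flat test cassette, 70 x 22 x 6 mm, lying in front of the readers; origin at the centre of its underside
- rack: orange tube rack with blue-capped tubes, 60 x 120 mm, 78 mm tall; origin at the centre of its underside

How it is judged (in metres and radians):
On the way, in this order (a step that is already met when the one before it is completed fails the run):
1. the release tab of the orange-lidded reader is pressed (value of joint amber_tab above 0.12 rad), for 0.02 s.
2. the orange lid has sprung up from its latch (value of joint amber_lid above 0.45 rad), for 0.1 s.
3. the orange lid is pushed fully open (value of joint amber_lid above 1.72 rad), for 0.1 s.
At the end, for the whole second after the job is handed in: Orange lid at rest at least 1.72 rad open (stop at 1.85), its tab sprung back (below 0.06 rad), cuvette not more than 5 mm up in its well, blue reader shut with its tab free, each bystander (vial, bottle, carton, cup, cassette, rack) within 20 mm of its start (value of joint amber_lid above 1.72 rad and velocity of joint amber_lid below 0.1 rad/s and value of joint each of amber_tab, blue_tab below 0.06 rad and value of joint blue_lid below 0.05 rad and z of cuvette in the frame of amber below 0.015 m and distance of each of vial, reagent, kit, cup, cassette, rack from where it was at the start of the episode below 0.02 m); the robot touches nothing.
It fails at once if the blue-lidded reader is operated (value of joint blue_tab above 0.08 rad or value of joint blue_lid above 0.1 rad).
It fails at once if the cuvette is pulled out of its well (z of cuvette in the frame of amber above 0.02 m).
It fails at once if one of the things standing around is pushed away or picked up (moved more than 20 mm) (distance of any of vial, reagent, kit, cup, cassette, rack from where it was at the start of the episode above 0.02 m).
It also fails if it takes over 38 s, if anything falls off the work surface, if the arm or the gripper's body presses on something with over 40 N, if the wrist force passes 120 N, or if a joint passes its speed limit or range.

## Working session

There is one attempt and no reset: what is moved stays moved. The work goes in short steps, Python scripts to look and compute and a tool call to move; the robot and the scene stay as the last step left them, time stands still between calls to the robot, and variables do not carry over. Pictures are saved under pics/ and viewed, and the job is handed in when it is done.

Besides the shell and the picture viewer there is one more tool, called after ">>>" by a JSON object that holds its "method" and its "body", one argument or row to a line. step_arm: Moves the arm, as the interface text tells. Shifts and turns lie within -1 to 1; 1 stands for 400 mm of shift or pi/2 rad of turn. Its arguments: {"type":"object","properties":{"series":{"type":"array","items":{"type":"array","items":{"type":"number","minimum":-1,"maximum":1}}},"jaw":{"type":"number"}},"required":["series"]}

```bash
mkdir -p pics
cat > h.py <<'E'
import numpy as np, cv2
from bench import arm
def snap(n,tag):
    d=arm.get_image(n); np.savez(f'{tag}.npz',**{k:np.array(v) for k,v in d.items()})
    cv2.imwrite(f'pics/{tag}.png',d['image'][:,:,::-1]); return d
def ray(d,u,v):
    K=np.array(d['camera_matrix']);k1=float(d['k1'])
    a=np.array([(u-K[0,2])/K[0,0],(v-K[1,2])/K[1,1]]);s=a.copy()
    for _ in range(30): s=a/(1+k1*(s@s))
    T=np.array(d['world_from_camera']); return T[:3,3],T[:3,:3]@np.array([s[0],-s[1],-1])
def atz(d,u,v,z):
    o,r=ray(d,u,v); return o+r*(z-o[2])/r[2]
def proj(d,p):
    T=np.array(d['world_from_camera']);K=np.array(d['camera_matrix']);c=T[:3,:3].T@(np.array(p,float)-T[:3,3])
    s=np.array([c[0],-c[1]])/-c[2]; s=s*(1+float(d['k1'])*(s@s)); return K[:2,:2]@s+K[:2,2]
E
python3 - <<'E'
from h import *
for n in ('top','scene'):
    d=snap(n,n+'0'); print(d['camera_matrix'],d['k1'],d['world_from_camera'])
print(arm.read_state(), arm.hold_point_z)
E
```

```text
[[451.0762222    0.         312.7412331 ]
 [  0.         451.0762222  200.82473523]
 [  0.           0.           1.        ]] -0.08871144844760227 [[ 7.48810042e-02  9.75721972e-01 -2.05814160e-01  3.65073738e+02]
 [-9.97192145e-01  7.31004145e-02 -1.62528592e-02 -7.87409181e+00]
 [-8.13171384e-04  2.06453294e-01  9.78456119e-01  1.14554099e+03]
 [ 0.00000000e+00  0.00000000e+00  0.00000000e+00  1.00000000e+00]]
[[364.19479364   0.         321.46731436]
 [  0.         364.19479364 195.57033036]
 [  0.           0.           1.        ]] -0.07965332483516982 [[-4.47299817e-01 -7.58206322e-01  4.74390184e-01  1.00637454e+03]
 [ 8.94374011e-01 -3.76673989e-01  2.41271290e-01  2.18609080e+02]
 [-4.24297428e-03  5.32202855e-01  8.46606236e-01  8.56702694e+02]
 [ 0.00000000e+00  0.00000000e+00  0.00000000e+00  1.00000000e+00]]
{'clock': 0.1, 'joints': array([ 1.36658580e+00,  3.85463049e-01,  6.77488584e-03, -4.05165497e-04,
       -1.19401727e+00, -2.58638794e-01]), 'joint_vel': array([-0.00037011, -0.00222112,  0.00263996,  0.00111576, -0.00045419,
        0.00104111]), 'joint_efforts': array([ 2.67868722e-05, -3.93315196e+01,  1.88930297e+01,  4.19799462e+00,
       -2.57643092e-03,  1.34800229e-05]), 'position': array([278.78381664, 558.75149306, 208.35032945]), 'ee_rot': array([ 9.73323016e-01, -2.29437049e-01, -1.62257377e-04,  9.59324153e-04]), 'contact_force': array([-0.10217983,  0.26827059, -0.31665928]), 'wrist_torque': array([-0.01363141, -0.00899992,  0.01135031]), 'gripper_width': 85.2269607585249} 18.700000000000003
```

View pics/top0.png

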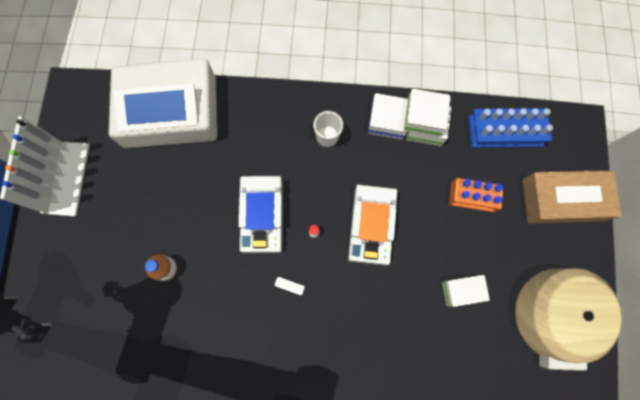

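View pics/scene0.png

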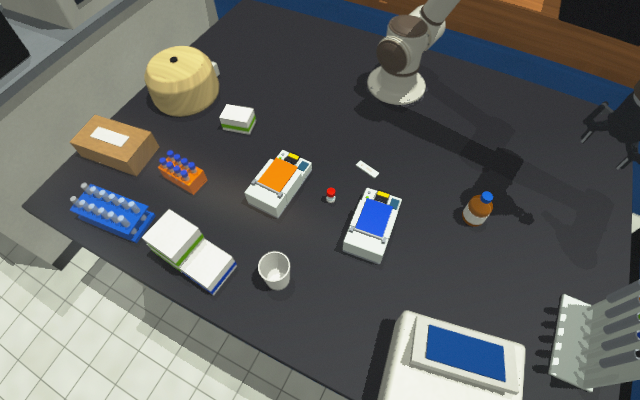

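The top view shows the orange-lidded reader around (373,225), front facing the robot (down in the image), with its tab near (371,251). The blue one is at (261,214) and the vial at (314,231). I'll enlarge it next.

Run:
```python
import cv2
a=cv2.imread('pics/top0.png')[175:275,330:415]; cv2.imwrite('pics/c1.png',cv2.resize(a,None,fx=6,fy=6,interpolation=cv2.INTER_CUBIC))
a=cv2.imread('pics/scene0.png')[140:225,235:345]; cv2.imwrite('pics/c2.png',cv2.resize(a,None,fx=7,fy=7,interpolation=cv2.INTER_CUBIC))
```

```text
(no output)
```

View pics/c1.png

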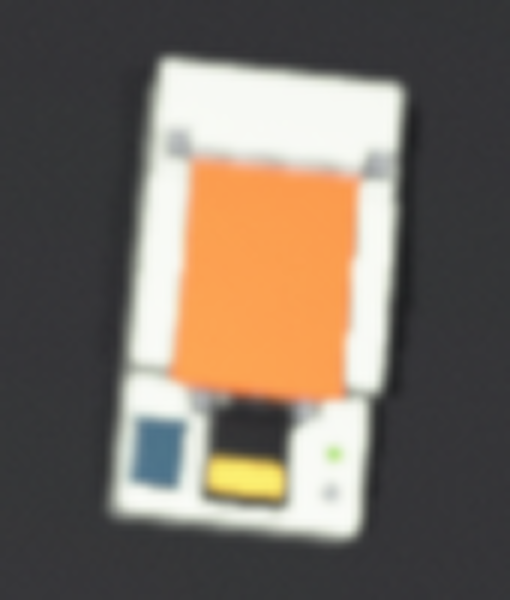

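View pics/c2.png

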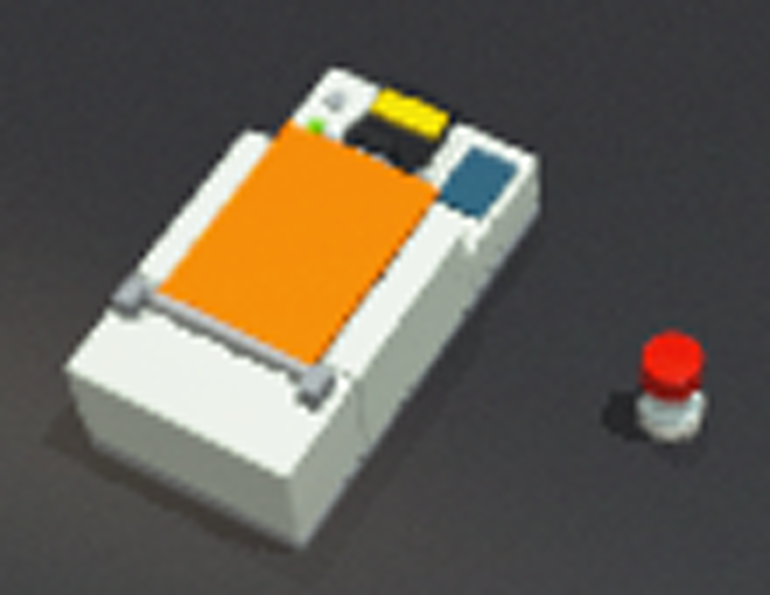

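```bash
cat > fit.py <<'E'
from h import *
from scipy.optimize import least_squares
t=np.load('top0.npz');s=np.load('scene0.npz')
top=[((171,380),(-50,35,67.5)),((345,398),(-50,-35,67.5)),((112,515),(-100,50,40)),((357,538),(-100,-50,40)),((160,60),(85,50,60)),((403,87),(85,-50,60)),((246,479),(-83,0,55))]
sc=[((292,122),(-50,-35,67.5)),((440,187),(-50,35,67.5)),((67,368),(85,-50,60)),((292,475),(85,50,60)),((300,548),(85,50,0)),((540,158),(-100,50,40)),((332,68),(-100,-50,40)),((411,113),(-83,0,55))]
obs=[(t,330+(a+.5)/6-.5,175+(b+.5)/6-.5,p) for (a,b),p in top]+[(s,235+(a+.5)/7-.5,140+(b+.5)/7-.5,p) for (a,b),p in sc]
def w(q,p):
    c,n=np.cos(q[2]),np.sin(q[2]); return np.array([q[0]+c*p[0]-n*p[1],q[1]+n*p[0]+c*p[1],p[2]])
def f(q,o): return np.concatenate([proj(d,w(q,p))-(u,v) for d,u,v,p in o])
if __name__=='__main__':
  for o in (obs,obs[:7],obs[7:]):
    r=least_squares(f,[400,-140,0],args=(o,),x_scale=[100,100,1]); print(r.x.round(3)); print(r.fun.reshape(-1,2).round(2).tolist())
    for p in [(-83,0,55),(45,0,64.5),(-50,0,64.5)]: print(w(r.x,p).round(1))
  o=[(s,235+(a+.5)/7-.5,140+(b+.5)/7-.5) for a,b in [(671,345)]]
  print('vial',atz(*o[0],45), 'vial top',atz(t,314,230,45))
  for n,u,v,z in [('kit',466,291,55),('rack',478,193,70),('cassette',290,286,6),('bluereader',261,214,60),('cup',328,127,85)]: print(n,atz(t,u,v,z).round())
E
python3 fit.py
```

```text
[ 5.56714e+02 -1.42154e+02 -3.90000e-02]
[[-0.13, 0.4], [-0.21, 0.63], [0.56, -1.17], [0.39, -0.46], [0.47, -0.38], [0.01, -0.41], [-0.04, -0.36], [-0.12, -0.71], [0.55, -0.25], [-0.31, -0.38], [-0.27, 0.22], [1.05, 1.09], [0.5, -0.71], [0.17, -0.99], [0.26, -0.11]]
[ 473.8 -138.9   55. ]
[ 601.7 -143.9   64.5]
[ 506.8 -140.2   64.5]
[ 5.56083e+02 -1.41750e+02 -3.70000e-02]
[[-0.27, 0.68], [-0.34, 0.85], [0.47, -0.86], [0.31, -0.25], [0.22, -0.11], [-0.23, -0.22], [-0.14, -0.1]]
[ 473.1 -138.7   55. ]
[ 601.1 -143.4   64.5]
[ 506.1 -139.9   64.5]
[ 5.57502e+02 -1.42410e+02 -4.00000e-02]
[[-0.32, -0.54], [0.34, -0.06], [-0.58, -0.22], [-0.56, 0.42], [0.79, 1.29], [0.31, -0.52], [-0.01, -0.83], [0.07, 0.07]]
[ 474.6 -139.1   55. ]
[ 602.5 -144.2   64.5]
[ 507.5 -140.4   64.5]
vial [522.03539432  -0.78705342  45.        ] vial top [523.62839106   1.82315021  45.        ]
kit [ 401. -374.   55.]
rack [ 642. -396.   70.]
cassette [384.  51.   6.]
bluereader [551. 134.  60.]
cup [779. -14.  85.]
```

Pose fits from the two cameras agree within about 1.5 mm: the orange reader is at (557,-142) with yaw -0.039, the stripe at (474,-139) and the hinge at (602,-144). I'm moving over with the jaws shut.

>>> {"method": "step_arm", "body": {
  "series": [
    [0.25,-0.875,0,0,0,0.27],
    [0.25,-0.875,0,0,0,0.27],
    [0.25,-0.875,0,0,0,0.27],
    [0.25,-0.875,0,0,0,0.27],
    [0.25,-0.875,0,0,0,0.27],
    [0.25,-0.875,0,0,0,0.27],
    [0.25,-0.875,0,0,0,0.27],
    [0.25,-0.875,0,0,0,0.27],
    [0.25,-0.875,0,0,0,0.27],
    [0.25,-0.875,0,0,0,0.27]
  ],
  "jaw": -1
}}

```text
clock: 0.93
position: [378.7, 204.6, 209.0]
ee_rot: [1.0, -0.022, -0.001, 0.001]
contact_force: [0.6, -0.7, -0.0]
gripper_width: -0.1
```

>>> {"method": "step_arm", "body": {
  "series": [
    [0.23,-0.87,0,0,0,0],
    [0.23,-0.87,0,0,0,0],
    [0.23,-0.87,0,0,0,0],
    [0.23,-0.87,0,0,0,0],
    [0.23,-0.87,0,0,0,0],
    [0.23,-0.87,0,0,0,0],
    [0.23,-0.87,0,0,0,0],
    [0.23,-0.87,0,0,0,0],
    [0.23,-0.87,0,0,0,0],
    [0.23,-0.87,0,0,0,0],
    [0.23,-0.87,0,0,0,0],
    [0.23,-0.87,0,0,0,0]
  ]
}}

```text
clock: 1.93
position: [470.7, -138.5, 208.8]
ee_rot: [1.0, -0.02, -0.001, -0.0]
contact_force: [-0.7, 0.3, 1.0]
gripper_width: -0.5
```

>>> {"method": "step_arm", "body": {
  "series": [
    [0,0,-0.1,0,0,0],
    [0,0,-0.2,0,0,0],
    [0,0,-0.3,0,0,0],
    [0,0,-0.34,0,0,0],
    [0,0,-0.34,0,0,0],
    [0,0,-0.34,0,0,0]
  ]
}}

```text
clock: 2.43
position: [471.0, -137.7, 73.3]
ee_rot: [1.0, -0.018, -0.001, 0.0]
contact_force: [-0.4, 0.6, 1.0]
gripper_width: -0.1
```

Run:
```python
from h import *
for n in ('top','scene'): snap(n,n+'1')
a=cv2.imread('pics/top1.png')[170:280,320:425]; b=cv2.imread('pics/scene1.png')[100:210,240:345]
cv2.imwrite('pics/c3.png',cv2.resize(np.hstack([a,b]),None,fx=3.8,fy=3.8,interpolation=cv2.INTER_CUBIC))
```

```text
(no output)
```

View pics/c3.png

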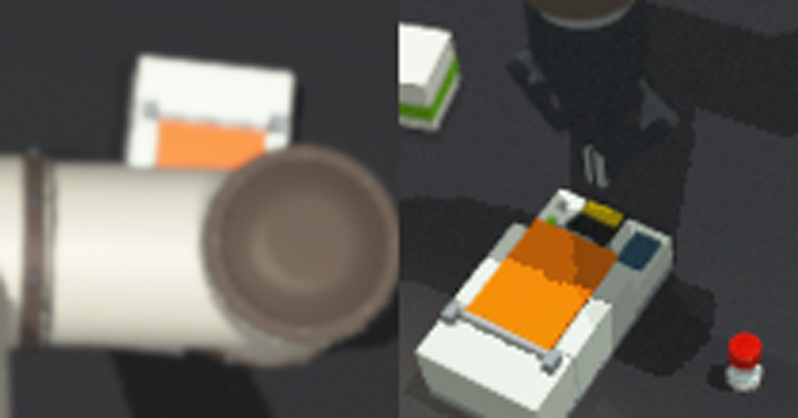

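Scene view: the fingertips (c3 about (597,180)) sit just above and in line with the yellow stripe at (605,215), and the lid is shut. Pressing in small steps now.

>>> {"method": "step_arm", "body": {
  "series": [
    [0,0,-0.025,0,0,0],
    [0,0,-0.04,0,0,0],
    [0,0,-0.045,0,0,0],
    [0,0,-0.05,0,0,0],
    [0,0,-0.053,0,0,0],
    [0,0,-0.053,0,0,0]
  ]
}}

```text
clock: 3.03
position: [471.2, -138.8, 52.4]
ee_rot: [1.0, -0.019, 0.0, 0.0]
contact_force: [0.3, -0.3, -0.7]
gripper_width: -0.2
```

>>> {"method": "step_arm", "body": {
  "series": [
    [0,0,-0.003,0,0,0],
    [0,0,-0.006,0,0,0],
    [0,0,-0.006,0,0,0]
  ]
}}

```text
clock: 3.28
position: [470.9, -138.8, 49.6]
ee_rot: [1.0, -0.019, -0.0, -0.0]
contact_force: [-0.5, -0.0, 0.3]
gripper_width: -0.0
```

Run:
```python
from h import *
snap('scene','scene2');b=cv2.imread('pics/scene2.png')[100:210,240:345]
cv2.imwrite('pics/c4.png',cv2.resize(b,None,fx=5,fy=5,interpolation=cv2.INTER_CUBIC))
```

```text
(no output)
```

View pics/c4.png

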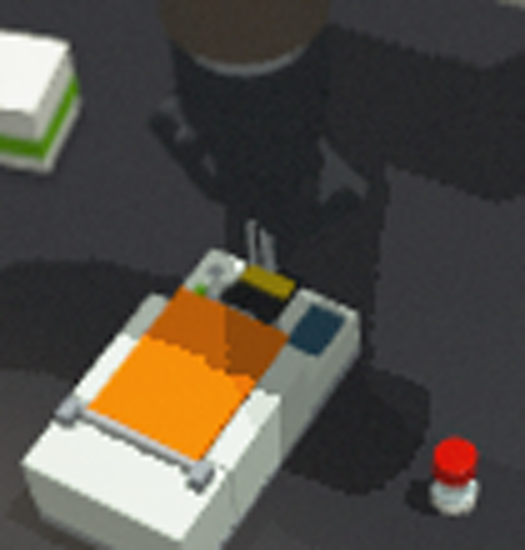

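Run:
```python
from h import *
from fit import w
d=np.load('scene2.npz')
f=lambda p:((proj(d,p)-(240,100)+.5)*5-.5).round()
q=[556.714,-142.154,-.039]
print('tcp',f([471,-138.8,49.6]),'5 higher',f([471,-138.8,54.6]),f([471,-138.8,80]))
for x in(-95,-89,-83,-77): print(x,f(w(q,(x,0,55))),f(w(q,(x,17,55))),f(w(q,(x,-17,55))))
print(arm.read_state()['contact_force'])
b=cv2.imread('pics/scene2.png')[140:175,265:315]
cv2.imwrite('pics/c5.png',cv2.resize(b,None,fx=14,fy=14,interpolation=cv2.INTER_CUBIC))
```

```text
tcp [273. 283.] 5 higher [272. 277.] [269. 248.]
-95 [281. 265.] [307. 277.] [255. 254.]
-89 [275. 273.] [301. 284.] [249. 261.]
-83 [270. 280.] [296. 292.] [244. 269.]
-77 [264. 287.] [290. 299.] [238. 276.]
[ 0.0204486  -0.63948191 -0.8773842 ]
```

View pics/c5.png

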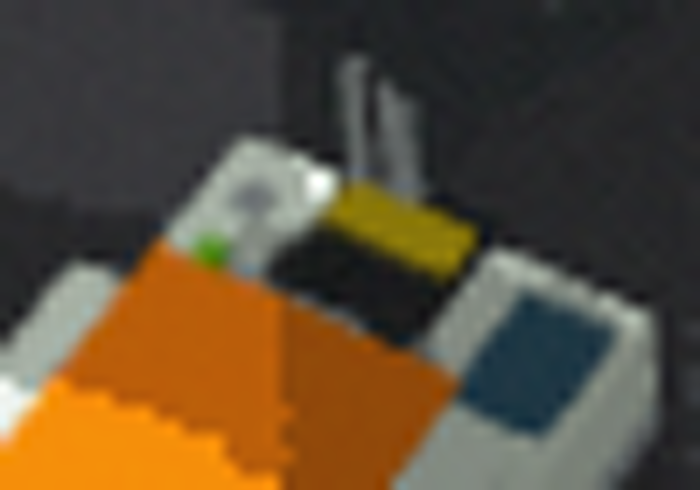

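The lid hasn't moved and the force reads about 0. The grey fingertips end at c5 (395,190), roughly 10 mm higher in the image than the calibrated TCP, and the stripe isn't covered. I'll keep lowering in small steps and watch the force.

>>> {"method": "step_arm", "body": {
  "series": [
    [0,0,-0.005,0,0,0],
    [0,0,-0.005,0,0,0]
  ]
}}

```text
clock: 3.5
position: [470.8, -138.8, 47.4]
ee_rot: [1.0, -0.019, -0.0, -0.0]
contact_force: [0.4, 1.2, 0.5]
gripper_width: 0.0
```

>>> {"method": "step_arm", "body": {
  "series": [
    [0,0,-0.005,0,0,0],
    [0,0,-0.005,0,0,0]
  ]
}}

```text
clock: 3.67
position: [470.7, -138.7, 45.4]
ee_rot: [1.0, -0.019, -0.0, -0.0]
contact_force: [0.1, -0.3, -0.0]
gripper_width: -0.1
```

Run:
```python
from h import *
print(arm.read_state())
snap('scene','scene3')
b=cv2.imread('pics/scene3.png')[130:180,260:320]
cv2.imwrite('pics/c6.png',cv2.resize(b,None,fx=12,fy=12,interpolation=cv2.INTER_CUBIC))
```

```text
{'clock': 3.6667, 'joints': array([ 4.49887408e-02,  3.54026353e-01, -5.27028878e-01, -1.61650537e-04,
       -6.90367666e-01,  1.48711650e+00]), 'joint_vel': array([-1.98987226e-04, -2.74042877e-03,  2.61712402e-03,  2.35788363e-03,
       -6.52670838e-03, -4.97022832e-05]), 'joint_efforts': array([ 2.96846288e-02, -3.18084061e+01,  1.30379954e+01,  2.90596671e+00,
        3.96300294e-02,  5.30060970e-05]), 'position': array([ 470.74068215, -138.7365768 ,   45.36998493]), 'ee_rot': array([ 9.99811623e-01, -1.94066582e-02, -3.15944271e-04, -3.12042014e-05]), 'contact_force': array([ 0.12969335, -0.32603961, -0.03675339]), 'wrist_torque': array([ 0.01396352, -0.01522473, -0.00421365]), 'gripper_width': -0.08581141136412686}
```

View pics/c6.png

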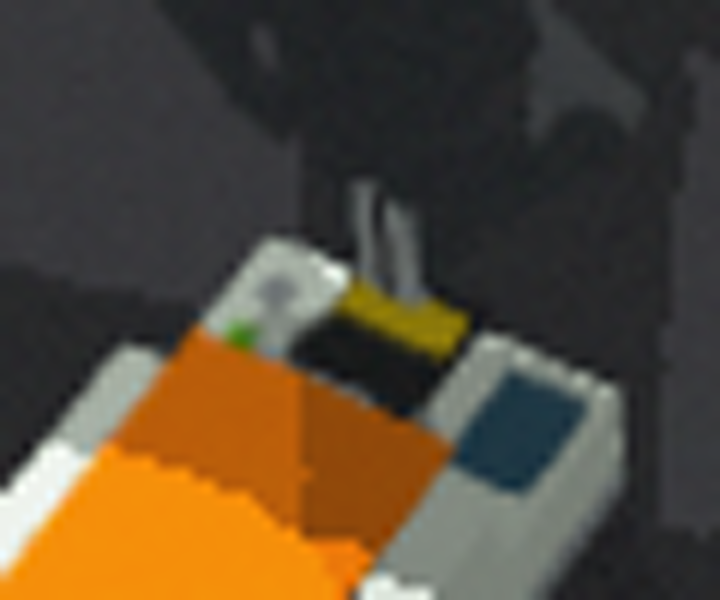

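The fingertips now cover part of the stripe, so they are above it; the real tip is about 10 mm above the reported TCP. Continuing down.

>>> {"method": "step_arm", "body": {
  "series": [
    [0,0,-0.005,0,0,0],
    [0,0,-0.008,0,0,0],
    [0,0,-0.008,0,0,0]
  ]
}}

```text
clock: 3.97
position: [470.8, -138.7, 42.2]
ee_rot: [1.0, -0.019, -0.0, -0.0]
contact_force: [-0.3, 0.8, -0.1]
gripper_width: 0.6
```

>>> {"method": "step_arm", "body": {
  "series": [
    [0,0,-0.004,0,0,0],
    [0,0,-0.005,0,0,0],
    [0,0,-0.005,0,0,0]
  ]
}}

```text
clock: 4.22
position: [470.9, -138.7, 40.4]
ee_rot: [1.0, -0.019, -0.0, -0.0]
contact_force: [0.6, -0.0, -0.3]
gripper_width: -0.2
```

Run:
```python
from h import *
snap('scene','scene4')
b=cv2.imread('pics/scene4.png')[130:180,260:320]
cv2.imwrite('pics/c7.png',cv2.resize(b,None,fx=12,fy=12,interpolation=cv2.INTER_CUBIC))
```

```text
(no output)
```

View pics/c7.png

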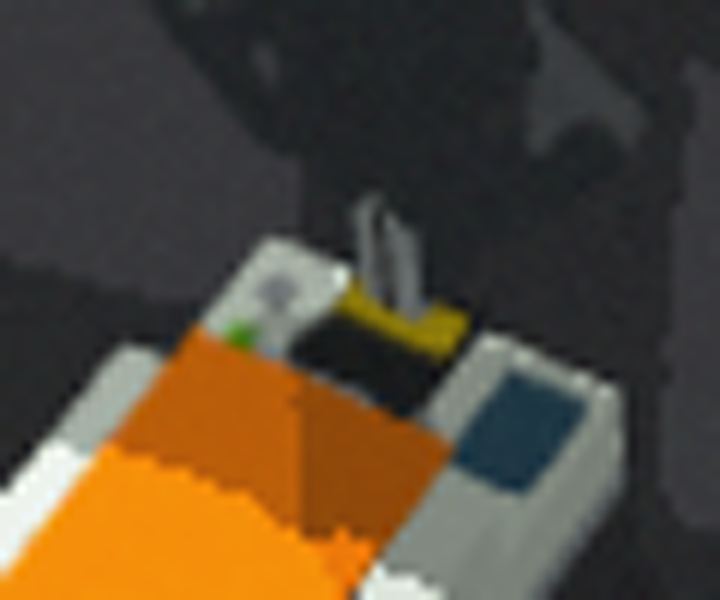

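>>> {"method": "step_arm", "body": {
  "series": [
    [0,0,-0.004,0,0,0],
    [0,0,-0.005,0,0,0],
    [0,0,-0.005,0,0,0]
  ]
}}

```text
clock: 4.52
position: [470.9, -138.7, 38.4]
ee_rot: [1.0, -0.019, -0.0, -0.0]
contact_force: [-0.4, -0.2, -0.7]
gripper_width: 0.1
```

>>> {"method": "step_arm", "body": {
  "series": [
    [0,0,-0.004,0,0,0],
    [0,0,-0.005,0,0,0],
    [0,0,-0.005,0,0,0]
  ]
}}

```text
clock: 4.77
position: [470.9, -138.7, 36.3]
ee_rot: [1.0, -0.019, -0.0, -0.0]
contact_force: [-0.0, 0.3, -0.1]
gripper_width: 0.0
```

Run:
```python
from h import *
d=snap('scene','scene5')
for z in (38,48,50,55): print(z,((proj(d,(471,-138.8,z))-(260,130)+.5)*12-.5).round())
b=cv2.imread('pics/scene5.png')[130:180,260:320]
cv2.imwrite('pics/c8.png',cv2.resize(b,None,fx=12,fy=12,interpolation=cv2.INTER_CUBIC))
```

```text
38 [419. 350.]
48 [416. 323.]
50 [416. 318.]
55 [414. 305.]
```

View pics/c8.png

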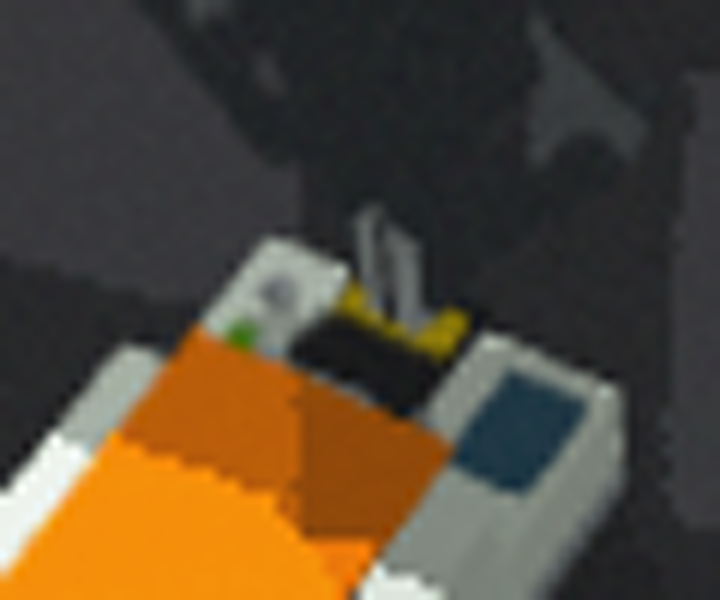

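Allowing for the finger's camera-side edge, the tips sit about 19 mm above the reported TCP, so now at about 56 mm. Contact should come next.

>>> {"method": "step_arm", "body": {
  "series": [
    [0,0,-0.004,0,0,0],
    [0,0,-0.005,0,0,0],
    [0,0,-0.005,0,0,0]
  ]
}}

```text
clock: 5.07
position: [470.9, -138.8, 34.3]
ee_rot: [1.0, -0.019, -0.0, -0.0]
contact_force: [-0.4, 0.3, -0.2]
gripper_width: -0.1
```

>>> {"method": "step_arm", "body": {
  "series": [
    [0,0,-0.004,0,0,0],
    [0,0,-0.005,0,0,0],
    [0,0,-0.005,0,0,0]
  ]
}}

```text
clock: 5.32
position: [471.1, -138.8, 32.6]
ee_rot: [1.0, -0.019, 0.0, 0.0]
contact_force: [-0.3, 0.9, 2.3]
gripper_width: -0.2
```

Run:
```python
from h import *
d=snap('scene','scene6')
b=cv2.imread('pics/scene6.png')[130:180,260:320]
cv2.imwrite('pics/c9.png',cv2.resize(b,None,fx=12,fy=12,interpolation=cv2.INTER_CUBIC))
```

```text
(no output)
```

View pics/c9.png

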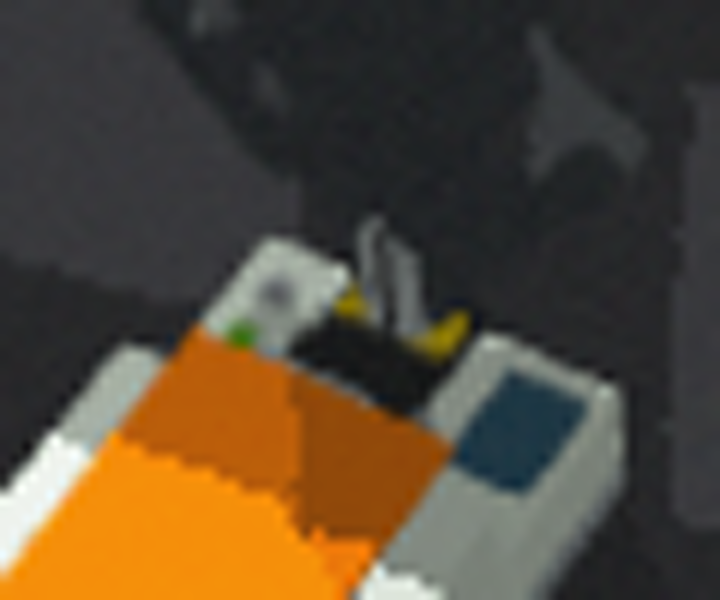

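Contact: Fz is 2.3 N at reported z 32.6. Pressing on.

>>> {"method": "step_arm", "body": {
  "series": [
    [0,0,-0.005,0,0,0],
    [0,0,-0.008,0,0,0],
    [0,0,-0.008,0,0,0]
  ]
}}

```text
clock: 5.62
position: [470.8, -138.8, 29.1]
ee_rot: [1.0, -0.019, -0.0, 0.0]
contact_force: [-0.1, 0.7, 2.7]
gripper_width: -0.2
```

>>> {"method": "step_arm", "body": {
  "series": [
    [0,0,-0.003,0,0,0],
    [0,0,-0.005,0,0,0],
    [0,0,-0.005,0,0,0]
  ]
}}

```text
clock: 5.87
position: [470.9, -138.8, 27.2]
ee_rot: [1.0, -0.019, -0.0, 0.0]
contact_force: [-1.2, -0.2, 4.1]
gripper_width: -0.4
```

Run:
```python
from h import *
d=snap('scene','scene7')
b=cv2.imread('pics/scene7.png')[110:210,240:340]
cv2.imwrite('pics/c10.png',cv2.resize(b,None,fx=6,fy=6,interpolation=cv2.INTER_CUBIC))
```

```text
(no output)
```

View pics/c10.png

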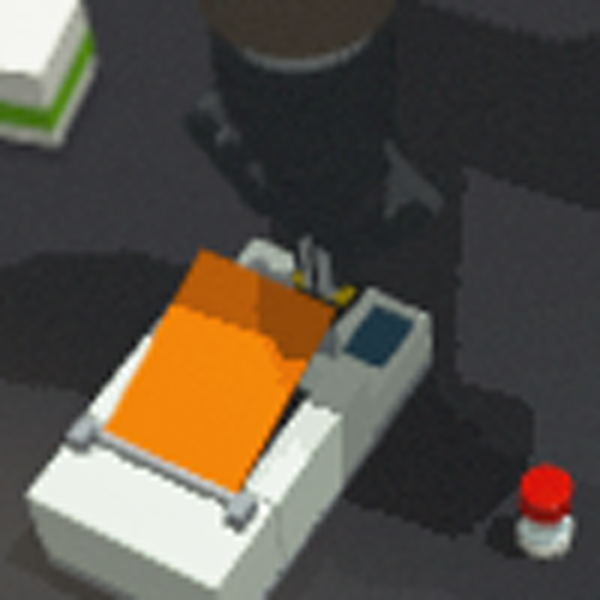

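The lid is springing up (front edge at c10 (200,250)–(335,310)). Backing off toward the robot while lifting, to clear the lid.

>>> {"method": "step_arm", "body": {
  "series": [
    [-0.01,0,0.03,0,0,0],
    [-0.08,0,0.06,0,0,0],
    [-0.15,0,0.1,0,0,0],
    [-0.15,0,0.15,0,0,0],
    [-0.15,0,0.15,0,0,0],
    [-0.15,0,0.15,0,0,0],
    [-0.15,0,0.15,0,0,0],
    [-0.15,0,0.15,0,0,0],
    [-0.15,0,0.15,0,0,0],
    [-0.15,0,0.15,0,0,0]
  ]
}}

```text
clock: 6.75
position: [410.8, -138.7, 86.5]
ee_rot: [1.0, -0.019, -0.001, 0.0]
contact_force: [-0.3, -0.5, 0.2]
gripper_width: 0.0
```

Run:
```python
from h import *
from fit import w
d=snap('scene','scene8')
q=[556.714,-142.154,-.039]
for A in (.5,.65,.8):
  print(A,[((proj(d,w(q,(45-95*np.cos(A),y,64.5+95*np.sin(A))))-(240,90)+.5)*6-.5).round() for y in (-35,35)])
for z in (0,19): print(((proj(d,np.array(arm.read_state()['position'])+[0,0,z])-(240,90)+.5)*6-.5).round())
print(arm.read_state()['position'])
b=cv2.imread('pics/scene8.png')[90:190,240:340]
cv2.imwrite('pics/c11.png',cv2.resize(b,None,fx=6,fy=6,interpolation=cv2.INTER_CUBIC))
```

```text
0.5 [array([195., 358.]), array([331., 419.])]
0.65 [array([182., 353.]), array([320., 414.])]
0.8 [array([167., 352.]), array([306., 414.])]
[385. 259.]
[383. 232.]
[ 410.84269152 -138.75061398   86.6334846 ]
```

View pics/c11.png

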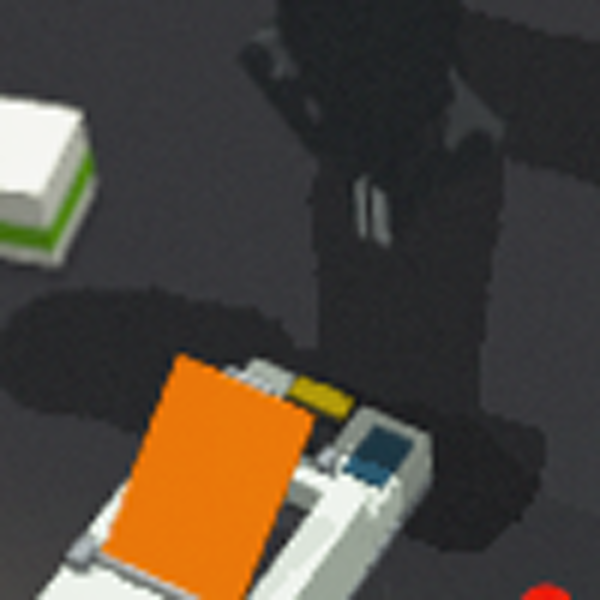

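The lid stands at about 0.65–0.7, the tab is back up, and the tip offset of +19 mm is confirmed. Next I push the lid edge back with the vertical fingers, rising slightly.

>>> {"method": "step_arm", "body": {
  "series": [
    [0.08,-0.002,0.01,0,0,0],
    [0.16,-0.005,0.02,0,0,0],
    [0.22,-0.006,0.03,0,0,0],
    [0.25,-0.007,0.035,0,0,0],
    [0.28,-0.008,0.035,0,0,0],
    [0.31,-0.009,0.04,0,0,0],
    [0.34,-0.01,0.045,0,0,0],
    [0.37,-0.011,0.05,0,0,0],
    [0.37,-0.011,0.05,0,0,0]
  ]
}}

```text
clock: 7.55
position: [518.3, -142.8, 105.7]
ee_rot: [0.999, -0.022, -0.049, -0.001]
contact_force: [-71.7, 16.1, 61.6]
gripper_width: -0.0
```

Run:
```python
from h import *
d=snap('scene','scene9')
b=cv2.imread('pics/scene9.png')[80:200,230:350]
cv2.imwrite('pics/c12.png',cv2.resize(b,None,fx=5,fy=5,interpolation=cv2.INTER_CUBIC))
```

```text
(no output)
```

View pics/c12.png

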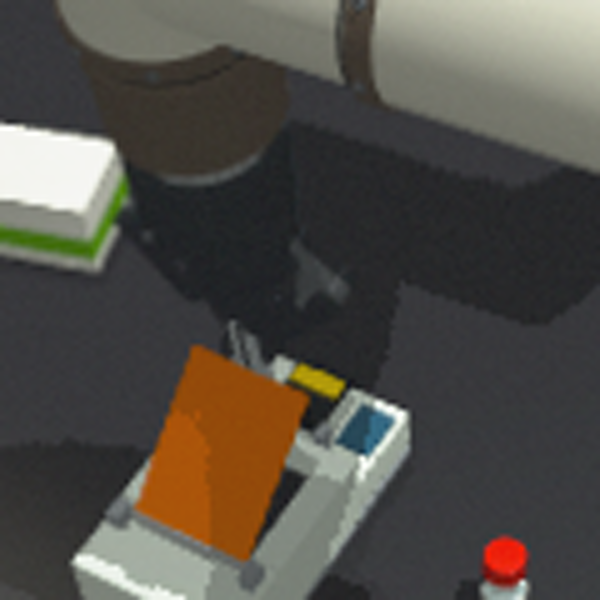

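The arm jammed on the lid's edge at -72 N: friction stops the edge sliding up the vertical fingers. Backing off at once.

>>> {"method": "step_arm", "body": {
  "series": [
    [-0.1,0.004,0,0,0,0],
    [-0.2,0.008,0,0,0,0],
    [-0.3,0.01,0,0,0,0],
    [-0.36,0.01,0,0,0,0],
    [-0.36,0.01,0,0,0,0],
    [-0.36,0.01,0,0,0,0],
    [-0.36,0.01,0,0,0,0]
  ]
}}

```text
clock: 8.18
position: [416.3, -139.2, 107.6]
ee_rot: [1.0, -0.019, 0.001, 0.0]
contact_force: [-0.3, 0.2, -0.0]
gripper_width: -0.0
```

Run:
```python
from h import *
d=snap('scene','scene10');snap('top','top10')
print(arm.read_state())
a=cv2.imread('pics/top10.png')[170:280,320:430]
b=cv2.imread('pics/scene10.png')[90:200,235:345]
cv2.imwrite('pics/c13.png',cv2.resize(np.hstack([a,b]),None,fx=3.6,fy=3.6,interpolation=cv2.INTER_CUBIC))
```

```text
{'clock': 8.2833, 'joints': array([ 5.02085131e-02,  1.81194837e-01, -5.74643390e-01,  2.38625343e-04,
       -8.14373697e-01,  1.48192250e+00]), 'joint_vel': array([-0.00042462,  0.00604558, -0.00377761, -0.00334758, -0.00250193,
       -0.00049445]), 'joint_efforts': array([-3.17395572e-02, -2.49746525e+01,  1.46281546e+01,  3.27138975e+00,
       -8.03807838e-03,  1.24010489e-04]), 'position': array([ 416.46069908, -139.12972034,  107.2677254 ]), 'ee_rot': array([ 9.99814663e-01, -1.92496046e-02,  2.97526296e-04,  6.62860999e-05]), 'contact_force': array([-0.40675546,  0.77000916, -0.46470643]), 'wrist_torque': array([ 0.00594015, -0.0060371 , -0.03575739]), 'gripper_width': 0.05367351756960606}
```

View pics/c13.png

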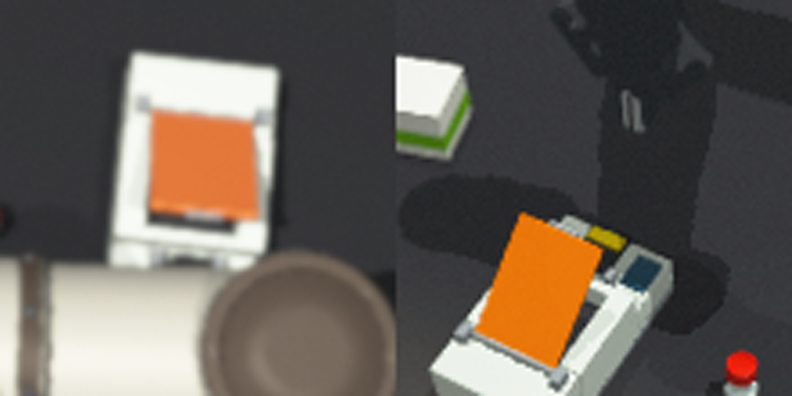

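Clear again: the lid is at about 0.65, the tab is free and nothing else moved. I'll tilt the fingers forward 0.44 rad, then follow the edge's arc so the contact needn't slip.

>>> {"method": "step_arm", "body": {
  "series": [
    [0,0,-0.02,0,-0.07,0],
    [0,0,-0.04,0,-0.14,0],
    [0,0,-0.05,0,-0.21,0],
    [0,0,-0.05,0,-0.28,0],
    [0.05,0,-0.05,0,-0.28,0],
    [0.1,0,-0.05,0,-0.28,0],
    [0.14,0,-0.05,0,-0.28,0],
    [0.14,0,-0.05,0,-0.28,0]
  ]
}}

```text
clock: 8.95
position: [475.8, -140.6, 90.2]
ee_rot: [0.976, -0.017, 0.217, -0.007]
contact_force: [1.4, 0.2, -0.1]
gripper_width: 0.3
```

Run:
```python
from h import *
d=snap('scene','scene11')
s=arm.read_state();print(s['joints'].round(2),s['position'],s['ee_rot'])
from scipy.spatial.transform import Rotation as R
M=R.from_quat(s['ee_rot']).as_matrix();print(M.round(3))
tip=s['position']-19*M[:,2]
for sx in(-11,11): print('tip corner',(tip+sx*M[:,0]).round(1),((proj(d,tip+sx*M[:,0])-(240,90)+.5)*6-.5).round())
b=cv2.imread('pics/scene11.png')[90:190,240:340]
cv2.imwrite('pics/c14.png',cv2.resize(b,None,fx=6,fy=6,interpolation=cv2.INTER_CUBIC))
```

```text
[ 0.05  0.14 -0.83  0.1  -0.16  1.39] [ 473.55680777 -140.76852641   89.50461373] [ 0.97611779 -0.01803731  0.21638627 -0.0067606 ]
[[ 0.906 -0.032  0.423]
 [-0.038 -0.999  0.005]
 [ 0.422 -0.021 -0.906]]
tip corner [ 455.6 -140.5  102.1] [333. 302.]
tip corner [ 475.5 -141.3  111.4] [309. 318.]
```

View pics/c14.png

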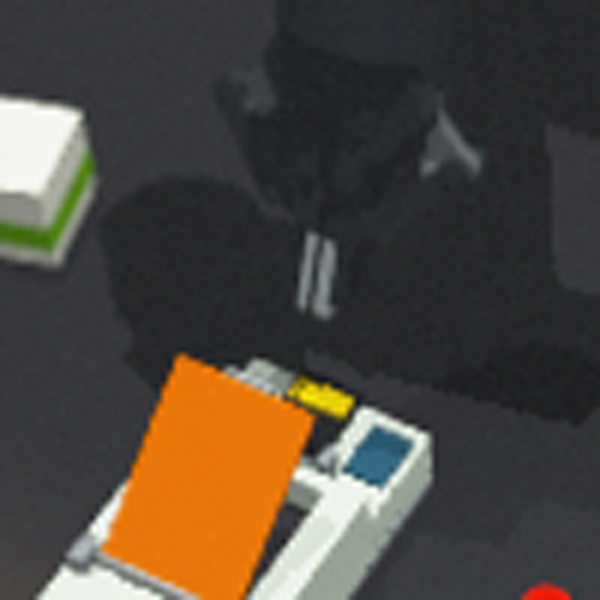

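The tilted fingertips match the prediction (about (311,314) in c14), but joint 5 sits at its -0.16 limit, so I'm easing the tilt to about 0.34 while starting the arc.

>>> {"method": "step_arm", "body": {
  "series": [
    [0.03,-0.001,-0.012,0,0.04,0],
    [0.08,-0.003,-0.012,0,0.064,0],
    [0.11,-0.004,-0.012,0,0.064,0],
    [0.13,-0.005,-0.005,0,0.064,0],
    [0.15,-0.006,0.02,0,0.064,0],
    [0.15,-0.006,0.02,0,0.064,0]
  ]
}}

```text
clock: 9.5
position: [532.6, -143.4, 98.6]
ee_rot: [0.986, -0.018, 0.168, -0.006]
contact_force: [0.5, -0.3, 0.7]
gripper_width: -0.1
```

Run:
```python
from h import *
d=snap('scene','scene12')
s=arm.read_state();print(s['joints'].round(2),s['position'],s['ee_rot'],s['contact_force'])
b=cv2.imread('pics/scene12.png')[90:190,240:340]
cv2.imwrite('pics/c15.png',cv2.resize(b,None,fx=6,fy=6,interpolation=cv2.INTER_CUBIC))
```

```text
[ 0.03  0.24 -0.59  0.02 -0.4   1.49] [ 531.48720914 -143.3495251    98.00973497] [ 0.985682   -0.01879096  0.16745801 -0.00597566] [-0.70961776 -0.68976835 -0.08421355]
```

View pics/c15.png

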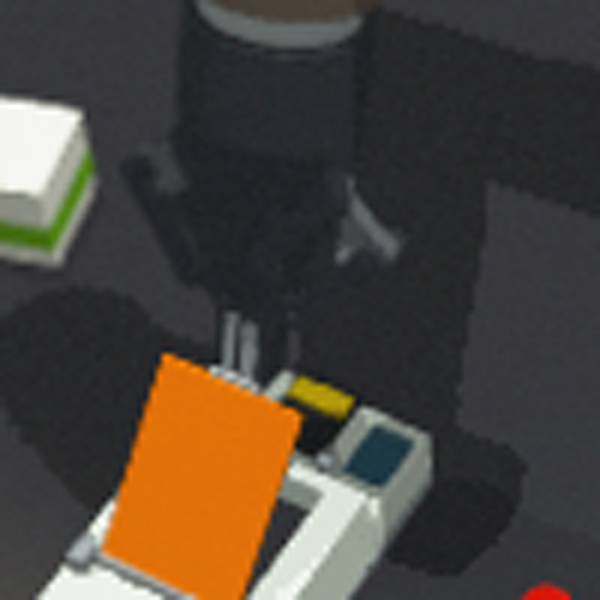

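The lid is rising with the fingers (about 0.8) at low force. Continuing along the arc.

>>> {"method": "step_arm", "body": {
  "series": [
    [0.022,-0.001,0.018,0,0,0],
    [0.045,-0.002,0.036,0,0,0],
    [0.068,-0.003,0.048,0,0,0],
    [0.095,-0.004,0.056,0,0,0],
    [0.12,-0.005,0.062,0,0,0],
    [0.12,-0.005,0.062,0,0,0]
  ]
}}

```text
clock: 10.05
position: [579.9, -145.3, 122.7]
ee_rot: [0.986, -0.019, 0.168, -0.006]
contact_force: [0.2, 0.5, -0.4]
gripper_width: -0.1
```

Run:
```python
from h import *
d=snap('scene','scene13')
s=arm.read_state();print(s['joints'].round(2),s['position'],s['contact_force'])
b=cv2.imread('pics/scene13.png')[90:190,240:340]
cv2.imwrite('pics/c16.png',cv2.resize(b,None,fx=6,fy=6,interpolation=cv2.INTER_CUBIC))
```

```text
[ 0.03  0.28 -0.45  0.01 -0.51  1.5 ] [ 578.72641532 -145.26742768  122.08838606] [-0.60018057  0.09704991 -0.57033076]
```

View pics/c16.png

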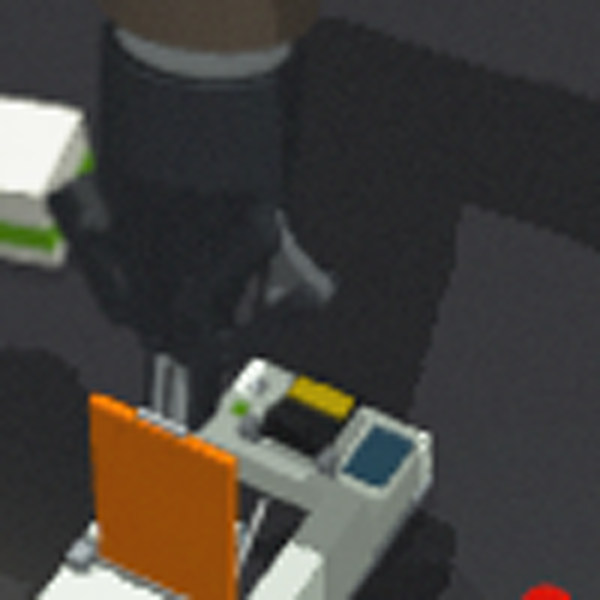

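The lid is near 1.4. Next comes the last stretch, slowly.

>>> {"method": "step_arm", "body": {
  "series": [
    [0.018,-0.001,0,0,0,0],
    [0.036,-0.001,0,0,0,0],
    [0.053,-0.002,0,0,0,0],
    [0.068,-0.003,0,0,0,0],
    [0.08,-0.003,0,0,0,0],
    [0.08,-0.003,0,0,0,0]
  ]
}}

```text
clock: 10.6
position: [612.6, -146.5, 122.4]
ee_rot: [0.986, -0.019, 0.167, -0.006]
contact_force: [0.8, -0.1, 0.5]
gripper_width: -0.2
```

>>> {"method": "step_arm", "body": {
  "series": [
    [0.003,0,0,0,0,0],
    [0.006,0,0,0,0,0],
    [0.006,0,0,0,0,0]
  ]
}}

```text
clock: 10.85
position: [613.8, -146.5, 122.6]
ee_rot: [0.986, -0.019, 0.167, -0.006]
contact_force: [-0.9, -0.1, 0.1]
gripper_width: 0.2
```

```bash
cat > look.py <<'E'
from h import *
import sys
from fit import w
t=sys.argv[1]
d=snap('scene','s'+t)
s=arm.read_state();print(s['position'],s['contact_force'])
q=[556.714,-142.154,-.039]
for A in (1.6,1.72,1.78,1.85):
  print(A,[((proj(d,w(q,(45-95*np.cos(A)-3*k*np.sin(A),y,64.5+95*np.sin(A)-3*k*np.cos(A))))-(220,80)+.5)*6-.5).round().tolist() for y in (-35,35) for k in (-1,1)])
b=cv2.imread(f'pics/s{t}.png')[80:180,220:330]
cv2.imwrite(f'pics/c{t}.png',cv2.resize(b,None,fx=6,fy=6,interpolation=cv2.INTER_CUBIC))
E
python3 look.py 17
```

```text
[ 613.74245061 -146.47279815  122.64497606] [-0.16271885  0.60950339  1.24730476]
1.6 [[180.0, 492.0], [188.0, 481.0], [326.0, 559.0], [334.0, 548.0]]
1.72 [[164.0, 514.0], [172.0, 502.0], [310.0, 582.0], [318.0, 570.0]]
1.78 [[157.0, 525.0], [165.0, 513.0], [303.0, 594.0], [311.0, 581.0]]
1.85 [[148.0, 539.0], [156.0, 527.0], [295.0, 608.0], [302.0, 595.0]]
```

View pics/c17.png

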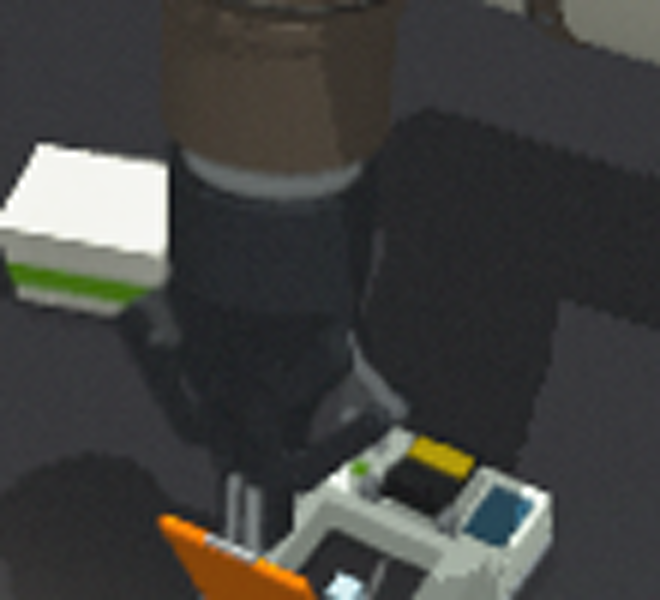

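The lid edge at c17 (160,518) corresponds to about 1.75. I'll push a little more until I feel the stop.

>>> {"method": "step_arm", "body": {
  "series": [
    [0.006,0,0,0,0,0],
    [0.01,0,0,0,0,0],
    [0.01,0,0,0,0,0]
  ]
}}

```text
clock: 11.15
position: [618.1, -146.5, 122.7]
ee_rot: [0.986, -0.019, 0.167, -0.006]
contact_force: [-0.4, 0.0, -0.9]
gripper_width: 0.0
```

>>> {"method": "step_arm", "body": {
  "series": [
    [0.005,0,0,0,0,0],
    [0.005,0,0,0,0,0]
  ]
}}

```text
clock: 11.32
position: [620.1, -146.5, 122.6]
ee_rot: [0.986, -0.019, 0.167, -0.006]
contact_force: [0.6, 0.1, 0.2]
gripper_width: 0.2
```

```bash
python3 look.py 18
```

```text
[ 619.96913482 -146.47776013  122.64592625] [-0.71831255  0.19765018  0.93094377]
1.6 [[180.0, 492.0], [188.0, 481.0], [326.0, 559.0], [334.0, 548.0]]
1.72 [[164.0, 514.0], [172.0, 502.0], [310.0, 582.0], [318.0, 570.0]]
1.78 [[157.0, 525.0], [165.0, 513.0], [303.0, 594.0], [311.0, 581.0]]
1.85 [[148.0, 539.0], [156.0, 527.0], [295.0, 608.0], [302.0, 595.0]]
```

View pics/c18.png

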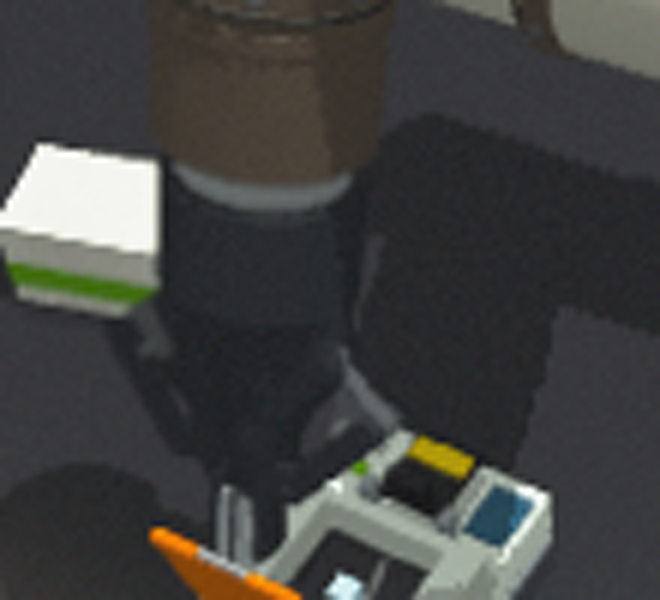

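>>> {"method": "step_arm", "body": {
  "series": [
    [0.005,0,0,0,0,0],
    [0.005,0,0,0,0,0]
  ]
}}

```text
clock: 11.53
position: [621.6, -146.5, 122.4]
ee_rot: [0.986, -0.019, 0.167, -0.006]
contact_force: [-1.0, 1.1, 1.0]
gripper_width: -0.1
```

>>> {"method": "step_arm", "body": {
  "series": [
    [0.003,0,0,0,0,0],
    [0.003,0,0,0,0,0]
  ]
}}

```text
clock: 11.7
position: [621.9, -146.6, 122.3]
ee_rot: [0.986, -0.019, 0.166, -0.006]
contact_force: [-4.4, 0.2, 1.7]
gripper_width: 0.2
```

The stop shows at -4.4 N. Withdrawing along -x, then up.

>>> {"method": "step_arm", "body": {
  "series": [
    [-0.03,0,0,0,0,0],
    [-0.08,0.002,0,0,0,0],
    [-0.15,0.004,0,0,0,0],
    [-0.23,0.006,0.02,0,0,0],
    [-0.31,0.01,0.08,0,0.05,0],
    [-0.38,0.01,0.15,0,0.1,0],
    [-0.42,0.01,0.22,0,0.15,0],
    [-0.42,0.01,0.25,0,0.2,0],
    [-0.42,0.01,0.25,0,0.2,0],
    [-0.42,0.01,0.25,0,0.2,0],
    [-0.42,0.01,0.25,0,0.2,0]
  ]
}}

```text
clock: 12.62
position: [454.2, -142.3, 221.2]
ee_rot: [1.0, -0.019, 0.01, -0.003]
contact_force: [-0.1, -0.2, 0.4]
gripper_width: 0.2
```

```bash
python3 look.py 19
python3 - <<'E'
from h import *
snap('top','top19'); a=cv2.imread('pics/s19.png'); cv2.imwrite('pics/full19.png',a)
E
```

```text
[ 453.8462453  -142.35887114  220.98263126] [-0.70449134  0.07782234 -0.61618284]
1.6 [[180.0, 492.0], [188.0, 481.0], [326.0, 559.0], [334.0, 548.0]]
1.72 [[164.0, 514.0], [172.0, 502.0], [310.0, 582.0], [318.0, 570.0]]
1.78 [[157.0, 525.0], [165.0, 513.0], [303.0, 594.0], [311.0, 581.0]]
1.85 [[148.0, 539.0], [156.0, 527.0], [295.0, 608.0], [302.0, 595.0]]
```

View pics/c19.png

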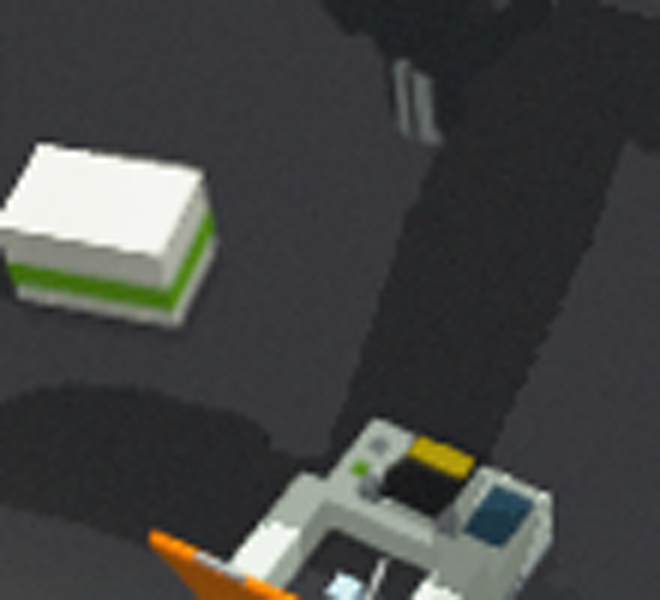

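View pics/full19.png

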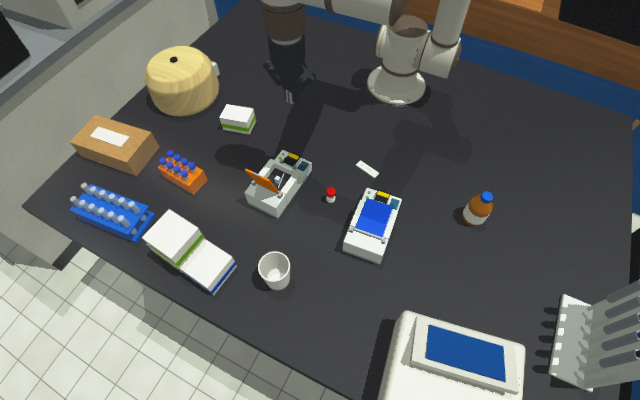

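View pics/top19.png

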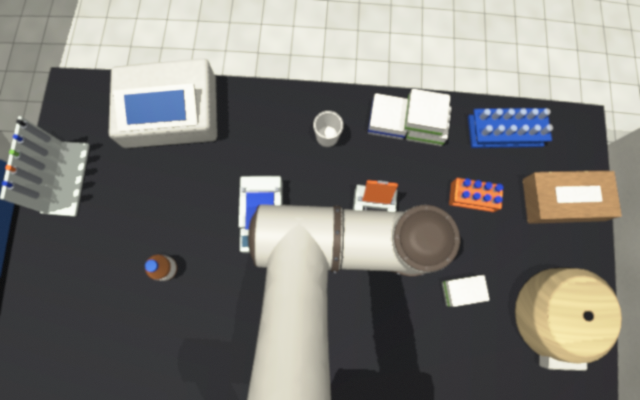

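The lid stays at about 1.82 (edge corner at c19 (150,535)), the tab is up and free, and the cuvette is in its well at c19 (345,583). The blue reader is shut and the bystanders are where they started. Handing in.

```bash
python3 -c "
from bench import arm
print(arm.job_done())"
```

```text
the job is handed in; nothing more can be done
None
```

I pressed the orange reader's tab, the lid sprang up, and I pushed it back to its stop. I then withdrew the arm and handed the job in with the clock at about 12.7 s. No verdict is reported.

**Last checks:**
- **Lid:** after I let go it stayed at about 1.82 rad, measured from its edge in the scene image. I had felt the stop at about 4.4 N.
- **Tab and cuvette:** the tab is back up, and the cuvette is standing in its well.
- **Surroundings:** the blue reader is shut. The vial, bottle, carton, cup, cassette and rack look unmoved by eye. I did not measure their positions again.
- **Robot:** it is clear of everything, with about 0 N on the tool.

**What went wrong or disagreed:**
- **Jammed first push:** the first push, with the fingers vertical, stuck on the lid's edge. The reading at the end of that move was about 96 N in total (−72 N in x, 62 N in z), and I backed off at once. That is under the 120 N wrist limit, but the peak between readings is unknown. From the images the contact was at the fingers; the gripper's body has a lower limit of 40 N. Tilting the fingers and following the lid's arc then worked with very little force.
- **Fingertip offset:** the shut fingertips were about 19 mm above the reported tool point. I found this from the images and from where contact began, and allowed for it.
- **Joint 5:** during the tilt it read −0.16 rad (rounded), right at its limit, so I reduced the tilt.

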